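# Plug the vent filter into the aspirator pump's push-fit port

### The arm

A 6-joint arm with a two-finger parallel gripper is mounted at the origin on the work surface. World frame = base frame: x ahead of the robot, y to its left, z up, the work surface at z = 0. Lengths are in mm, angles in rad, forces in N, time in s.
With the tool pointing down it reaches from about 325 to 750 mm from the base axis. Payload 7.6 kg.
Tool frame: the origin (TCP) lies at the very end of the fingers, on their centre line; the grasp point (between the pads) lies 19 mm behind it; z points along the fingers, y is the line along which they close (so a half turn about z gives the same grasp; the last joint's range is limited). The gripper opens to 85 mm and grips with 20 to 120 N. Pads are 22 mm wide; open, the fingers measure 114 mm over their backs; the gripper's body (76 mm by 85 mm) begins 54 mm behind the grasp point. The pads swing forward as they close: fully open they stand 13 mm farther back than shut.
Start: joints at [1.222, 0.052, 1.401, -0, 1.689, -0.07], TCP at [144.464, 504.753, 231.323] pointing down, gripper open.
Joint ranges: [-2.9, 2.9], [-0.91, 2.17], [0.12, 2.37], [-1.06, 4.2], [0.26, 2.73], [-2.93, 2.93]. Speed limits (rad/s): [2.57, 2.57, 3.01, 3.14, 3.14, 3.14].

### API

Orientations are given as a unit quaternion [x, y, z, w].
In Python, from plant import monitor, read_camera, job gives the robot as it stands.
- The arm moves only by the tool play_rows, never from a script. Its arguments are lists of equal length, an entry for each row: "offset": the shift along the tool's x, y, z in mm, a list of three; "spin": the turn about the tool's z in degrees. A call has 1 to 12 rows; each row shifts and turns the commanded pose from where the row before left it, along the tool's axes as they then stand; what a row does not reach is not made up. A row lasts 1/10 s, in which the tool goes at most 50 mm and 8.59 degrees, less where a joint would pass 70% of its speed; a pose out of reach is approached as far as the arm can. A call is refused whole if a number of a shift passes 50 or a number of a turn 8.59, either way. A call with a gripper value outside its range is refused whole. "hand" is the finger opening in mm, from 0 to 85.4, set as the call begins (left out, the last holds). The fingers move at their own pace and stop on an object; the grip force is fixed at half the most. Time passes only in rows, so rows that do not move let the fingers close. It gives the time, the measured TCP pose, the force, the opening and the grip force at its end, in the units of the state.
- monitor.read_state(): the state, without advancing time (a new reading comes with each control period).
- read_camera(name): name is "side" or "top" or "wrist"; returns a dict with "color" (420x560x3 uint8, red, green, blue), "range_z" (420x560 float32, mm along the optical axis (not along the pixel's ray), 0 where there is no reading), "fx", "fy", "cx", "cy" (pixels), "extrinsics" (4x4, takes a point from camera to world coordinates); the wrist camera has in their place "hand_eye" (4x4, takes a point from camera to tool coordinates, whose origin is the TCP and whose axes are the flange's). Camera axes: x right, y up, looking along -z (the intrinsics and any distortion apply to the point x, -y, -z); pixel columns grow to the right and rows downward; lengths in mm; the calibration is good to about 2 mm. A picture is of the moment at which its call begins: read the wrist's pose just before it.
- job.hand_in(): hands the job in; it is judged then, once.
The state is a dict: "clock": time; "joints": joint angles; "dq": joint speeds; "joint_torque": joint torques, N m; "ee_pos": TCP position; "tool_rot": TCP orientation; "ft_force": force on the tool from outside, world axes, zero at the start; "wrist_torque": the same for the moment, N m; "grip_width": finger opening in mm; "finger_force": force on a finger pad.
Only numpy, scipy, OpenCV 4.12 (cv2) and the standard library are available. Lean on these libraries where they do the work, as an engineer would, in place of code of your own. Each camera call takes 0.05 s, during which the arm holds its last target. There are 200 camera calls.

### The job

Take the blue-banded vent filter out of the grey stand and push its stub tube straight down into the push-fit port on the pump until it locks fully home, without ramming the port's sprung mount down onto its stop. Then, still holding it, tug it gently upwards so that the sprung fitting visibly lifts a couple of millimetres, to prove that it is locked, and let go so that it stays in, upright. Leave the orange-banded filter and everything else on the bench where it stands.

Things in the scene. Friction and masses are not known exactly. Their poses are not given: they have to be found in the camera images.
- blue_filter_center (a point): Centre of the blue-banded filter's white capsule, where to grip it: 36 mm diameter, 50 mm tall (25 mm above and below this point), blue disc on top, spigot 12 mm wide and 12 mm high above that. A stub tube sticks out 30 mm below the capsule. z is the filter's axis, up. About 60 g, round (yaw is of no matter). Starts upright in one of the stand's two holes, capsule resting on the stand's top.
- blue_filter_tip (a point): Tip (lowest point) of the blue-banded filter's stub tube, on its axis, 55 mm below blue_filter_center. Tube 16 mm diameter, its lowest 5 mm tapering to 10 mm; an 8 mm wide, 2.5 mm deep locking groove begins 12 mm above the tip.
- orange_filter_center (a point): Same point of the spare filter, alike but with an orange band, in the stand's other hole. Leave it there.
- stand: Fixed grey plastic block, 70 x 160 x 50 mm, origin at the centre of its underside; its two 20 mm holes lie at -45 and +45 mm along its own y axis, 40 mm deep. Grip the filters with the fingers closing along the stand's x axis, to stay clear of the other filter.
- pump: Fixed white aspirator pump, 190 x 180 x 70 mm (x, y, z), origin at the centre of its underside. On its lid, at x -20 mm, y 0 in its frame, stands the port: a steel fitting, 30 mm outside, 19 mm bore, with a blue collar (33 mm) round its mouth. Two spring jaws 16.5 mm below the mouth snap into the tube's groove; unlocked, a sprung valve pushes the tube back out.
- port (a point): Nominal centre of the port's mouth, 52.5 mm above the pump's lid, exactly on the port's vertical axis. The port is height-adjustable: its real mouth is anywhere from 10 mm below to 10 mm above this point, different at each start and not measured; find it by feel. When locked, the capsule's centre is about 26.5 mm above the real mouth, the capsule's underside 1 to 2 mm above it.
- fitting (a joint): Height of the sprung fitting, m: 0 at rest, negative pressed down, positive lifted; spring 4 N per mm. Beyond -0.006 (24 N) it rams its stop: must not happen; nor a lift beyond +0.0045 (18 N). Locking takes 11 to 15 N; 18 to 20 N downwards always locks. A gentle tug lifts it 1.5 to 3 mm (6 to 12 N); under 1 mm is too little.
- valve (a joint): Travel of the sprung valve in the fitting, m, pressed by the tube's tip: 0 shut, about 0.006 with a tube locked in, up to 0.008 while the capsule is pressed against the collar, back to 0 if no tube is locked in. Spring 8 N when shut, 10.4 N at 0.006.
- bottle_center (a point): Middle of a clear reagent bottle with a blue cap, 60 mm diameter, 150 mm tall, standing. Leave it.
- tip_box_center (a point): Middle of a yellow pipette-tip box with clear lid, 87 x 122 x 68 mm. Leave it.
- jar_center (a point): Middle of a small jar with a red cap, 56 mm diameter, 70 mm tall, standing. Leave it.
Things that resemble listed ones, but are neither listed nor needed, are in the scene too. Leave any turquoise or yellow look-alike of the part that bears blue_filter_center alone.

How it is judged:
By the outcome, as a careful person would: the job done as asked, in the order asked, and still so for the second after the job is handed in, with the robot touching nothing.
It also fails if it takes over 48 s, if anything falls off the work surface, if the arm or the gripper's body presses on something with over 40 N, if the wrist force passes 120 N, or if a joint passes its speed limit or range.

## Working session

There is one attempt and no reset: what is moved stays moved. The work goes in short steps, Python scripts to look and compute and a tool call to move; the robot and the scene stay as the last step left them, time stands still between calls to the robot, and variables do not carry over. Pictures are saved under pics/ and viewed, at most 10 in all, crops included, and the job is handed in when it is done.

Besides the shell and the picture viewer there is one more tool, called after ">>>" as name(argument=value, ...), one argument or row to a line, values as JSON. play_rows: Moves the arm, as the interface text tells. Its arguments: {"type":"object","properties":{"offset":{"type":"array"},"spin":{"type":"array"},"hand":{"type":"number"}},"required":["offset","spin"]}

```bash
mkdir -p pics; ls
cat > h.py <<'E'
import numpy as np,cv2
from scipy.spatial.transform import Rotation as R
from plant import monitor, read_camera, job
def cam(name):
    s=monitor.read_state(); c=read_camera(name)
    if 'extrinsics' in c: T=np.array(c['extrinsics'])
    else:
        W=np.eye(4);W[:3,:3]=R.from_quat(s['tool_rot']).as_matrix();W[:3,3]=s['ee_pos']
        T=W@np.array(c['hand_eye'])
    c['T']=T; return c
def ray(c,u,v):
    d=np.array([(u-c['cx'])/c['fx'],-(v-c['cy'])/c['fy'],-1.])
    return c['T'][:3,3],c['T'][:3,:3]@d
def plane(c,u,v,z):
    o,d=ray(c,u,v); return o+d*(z-o[2])/d[2]
def deep(c,u,v):
    o,d=ray(c,u,v); return o+d*c['range_z'][int(v),int(u)]
def save(c,n): cv2.imwrite('pics/'+n+'.png',c['color'][:,:,::-1])
E
python3 - <<'E'
from h import *
s=monitor.read_state();print(s)
for n in('top','side','wrist'):
    c=cam(n);save(c,n+'0');print(n,c['T'].round(3).tolist(),c['fx'],c['cx'],c['cy'],[k for k in c])
E
```

```text
pics
{'clock': 0.0, 'joints': array([ 1.22170586e+00,  5.28168144e-02,  1.40171375e+00,  9.06297147e-06,
        1.68856847e+00, -7.03003181e-02]), 'dq': array([-0.00089095, -0.00112505, -0.0011308 , -0.00087661,  0.00117471,
       -0.00055461]), 'joint_torque': array([-9.47843250e-05, -3.81661355e+01, -3.60195136e+01, -1.34399575e-04,
        6.04460467e-03, -2.57790691e-05]), 'ee_pos': array([144.35304129, 504.46481455, 230.48839488]), 'tool_rot': array([ 1.38943517e-01,  9.90300021e-01, -7.35755771e-04, -1.61187788e-04]), 'ft_force': array([-0.18121453, -0.34735352, -0.22498581]), 'wrist_torque': array([ 0.03278578, -0.01986477, -0.0027858 ]), 'finger_force': 0.0, 'grip_width': 85.26138967811869}
top [[0.008, 0.995, -0.095, 518.675], [-1.0, 0.007, -0.013, 62.33], [-0.013, 0.095, 0.995, 1038.958], [0.0, 0.0, 0.0, 1.0]] 385.28530809688385 287.4161637424292 217.21338519296393 ['color', 'range_z', 'fx', 'fy', 'cx', 'cy', 'extrinsics', 'T']
side [[-0.832, 0.386, -0.398, 220.791], [-0.554, -0.568, 0.609, 682.851], [0.009, 0.727, 0.686, 796.393], [0.0, 0.0, 0.0, 1.0]] 528.9174748738186 280.76617351291424 205.27037614133042 ['color', 'range_z', 'fx', 'fy', 'cx', 'cy', 'extrinsics', 'T']
wrist [[0.276, -0.929, -0.247, 82.54], [0.961, 0.266, 0.073, 522.458], [-0.002, -0.258, 0.966, 373.592], [0.0, 0.0, 0.0, 1.0]] 341.33560193662476 281.056898730933 205.39034038191565 ['color', 'range_z', 'fx', 'fy', 'cx', 'cy', 'hand_eye', 'T']
```

View pics/top0.png

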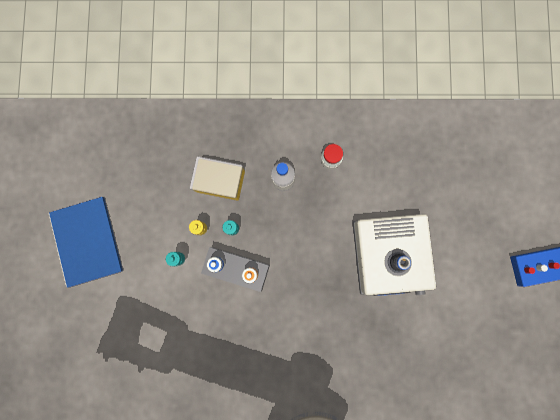

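View pics/side0.png

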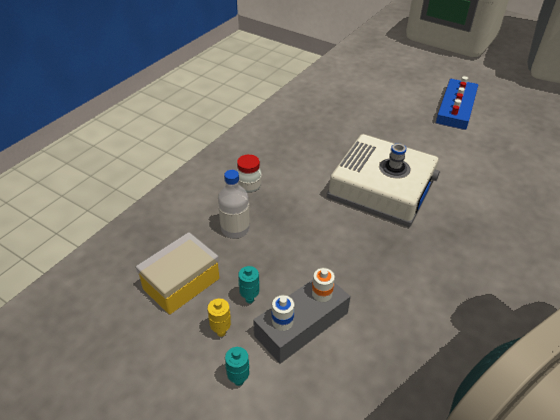

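The top view shows the blue filter at (214,264), orange at (249,275) in the stand, port at (400,262). In the side view they are at (283,310), (323,285) and (398,152).

Run:
```python
from h import *
def tri(a,b):
    (o1,d1),(o2,d2)=a,b
    d1=d1/np.linalg.norm(d1);d2=d2/np.linalg.norm(d2)
    t=np.linalg.lstsq(np.c_[d1,-d2],o2-o1,rcond=None)[0]
    p,q=o1+t[0]*d1,o2+t[1]*d2
    return (p+q)/2,np.linalg.norm(p-q)
ct,cs=cam('top'),cam('side')
def blob(c,lo,hi,box):
    h=cv2.cvtColor(c['color'],cv2.COLOR_RGB2HSV);m=cv2.inRange(h,lo,hi)
    x0,y0,x1,y1=box;k=np.zeros_like(m);k[y0:y1,x0:x1]=m[y0:y1,x0:x1]
    y,x=np.nonzero(k)
    return x,y
for nm,lo,hi,bt,bs in [('blue',(100,80,40),(130,255,255),(195,250,232,282),(265,285,300,335)),('orange',(3,100,60),(20,255,255),(235,260,265,290),(308,265,340,302)),('collar',(95,50,30),(130,255,255),(380,245,420,280),(383,138,412,176))]:
    r=[]
    for c,b in((ct,bt),(cs,bs)):
        x,y=blob(c,lo,hi,b)
        u,v=(x.min()+x.max())/2,(y.min()+y.max())/2
        zz=[deep(c,a,e)[2] for a,e in zip(x,y)]
        print(nm,len(x),x.min(),x.max(),y.min(),y.max(),np.percentile(zz,[5,50,95]).round(1))
        P=np.array([deep(c,a,e) for a,e in zip(x,y)]);print('  depth mid',np.median(P,0).round(1))
        r.append(ray(c,u,v))
    print(nm,*tri(*r))
# stand axis from depth on top face
P=np.array([deep(ct,u,v) for v in range(240,295) for u in range(195,280)])
m=(abs(P[:,2]-50)<6);Q=P[m];print('stand',len(Q),np.median(Q[:,2]),cv2.minAreaRect(Q[:,:2].astype(np.float32)))
for c,n,b in((ct,'t',(375,235,425,285)),(cs,'s',(375,130,425,180))):
    x0,y0,x1,y1=b;cv2.imwrite(f'pics/z{n}.png',cv2.resize(c['color'][y0:y1,x0:x1,::-1],(400,400),interpolation=0))
a=np.hstack([cv2.imread('pics/zt.png'),cv2.imread('pics/zs.png')]);cv2.imwrite('pics/z.png',a)
```

```text
blue 75 209 223 257 270 [ 72.3  99.8 105.6]
  depth mid [493.1 247.8  99.8]
blue 205 271 293 298 324 [ 70.   82.2 102.8]
  depth mid [489.7 262.7  82.2]
blue [495.33860964 252.69725949  77.40460844] 3.6912006212181794
orange 65 244 257 268 282 [ 68.5 100.3 104. ]
  depth mid [468.9 163.6 100.3]
orange 215 312 333 270 296 [ 69.3  81.8 102.7]
  depth mid [464.6 177.4  81.8]
orange [468.55116657 166.45416238  78.96110889] 5.07936493798075
collar 60 397 410 255 269 [ 74.9 124.1 127.8]
  depth mid [ 503.4 -195.6  124.1]
collar 59 391 406 145 154 [118.2 123.7 128.1]
  depth mid [ 499.7 -184.5  123.7]
collar [ 502.91557977 -199.948243    119.62253478] 1.6756248233437516
stand 1332 49.700126965935226 ((479.02606201171875, 209.9476318359375), (160.04408264160156, 70.21968841552734), 73.65901184082031)
```

View pics/z.png

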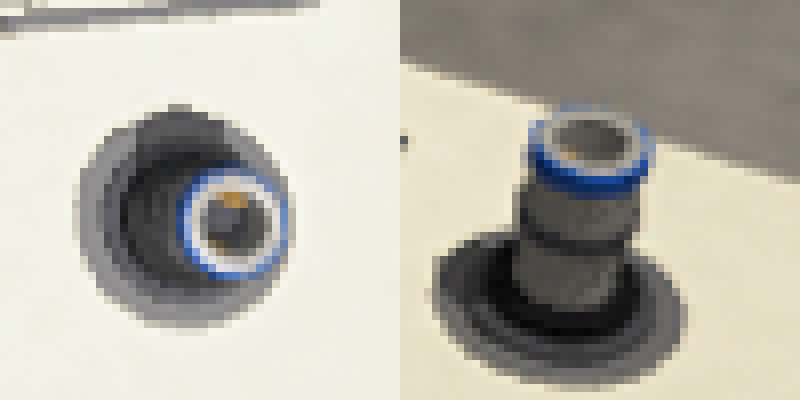

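The zoom shows the collar mouth: top view about (404,263), side about (399,147), z near 125. I'll move over the blue filter for a wrist look, with the fingers turned along the stand's x.

>>> play_rows(
  offset=[
    [-33.6,-12.1,0],
    [-33.6,-12.1,0],
    [-33.6,-12.1,0],
    [-33.6,-12.1,0],
    [-33.6,-12.1,0],
    [-33.6,-12.1,0],
    [-33.6,-12.1,0],
    [-33.6,-12.1,0],
    [-33.6,-12.1,0],
    [-33.6,-12.1,0],
    [-33.6,-12.1,0],
    [-33.6,-12.1,0],
  ],
  spin=[0,0,0,0,0,0,0,0,0,0,0,0],
  hand=85,
)

```text
clock: 1.45
ee_pos: [493.2, 253.1, 231.2]
tool_rot: [0.139, 0.99, 0.0, -0.0]
ft_force: [-0.4, 0.5, 0.2]
grip_width: 84.9
finger_force: 0.0
```

>>> play_rows(
  offset=[
    [0,0,0],
    [0,0,0],
    [0,0,0],
    [0,0,0],
    [0,0,0],
    [0,0,0],
    [0,0,0],
    [0,0,0],
    [0,0,0],
    [0,0,0],
    [0,0,0],
    [0,0,0],
  ],
  spin=[8.5,8.5,8.5,8.5,8.5,8.5,8.5,8.5,8.5,8.5,5.3,0],
)

```text
clock: 2.65
ee_pos: [492.1, 254.2, 231.1]
tool_rot: [0.8, 0.6, -0.0, -0.0]
ft_force: [-0.2, 0.3, -0.7]
grip_width: 85.1
finger_force: 0.0
```

Run:
```python
from h import *
s=monitor.read_state();print({k:np.round(v,3) for k,v in s.items()},R.from_quat(s['tool_rot']).as_matrix().round(3))
c=cam('wrist');save(c,'w1')
g=cv2.cvtColor(c['color'],cv2.COLOR_RGB2HSV)
P=np.array([[deep(c,u,v) for u in range(560)] for v in range(420)]);np.save('P.npy',P)
m=cv2.inRange(g,(100,80,40),(130,255,255));print(deep(c,280,205))
y,x=np.nonzero(m);q=P[y,x];k=(abs(q[:,0]-493)<40)&(abs(q[:,1]-253)<40);
print(x[k].min(),x[k].max(),y[k].min(),y[k].max(),np.percentile(q[k],[2,50,98],axis=0).round(1))
```

```text
{'clock': np.float64(2.65), 'joints': array([0.41 , 0.134, 1.314, 0.   , 1.694, 0.695]), 'dq': array([-0.001, -0.001, -0.001,  0.   , -0.   , -0.098]), 'joint_torque': array([-2.0000e-03, -4.1503e+01, -3.6064e+01, -0.0000e+00,  1.0000e-03,
        1.0170e+00]), 'ee_pos': array([492.075, 254.195, 231.124]), 'tool_rot': array([ 0.8,  0.6, -0. , -0. ]), 'ft_force': array([-0.23 ,  0.298, -0.708]), 'wrist_torque': array([ 0.052, -0.007,  0.023]), 'finger_force': np.float64(0.0), 'grip_width': np.float64(85.105)} [[ 0.281  0.96  -0.   ]
 [ 0.96  -0.281 -0.   ]
 [-0.    -0.    -1.   ]]
[490.55034171 249.83960221 111.94291298]
263 304 169 211 [[482.4 242.   69. ]
 [495.7 257.5 101. ]
 [511.1 271.  102.7]]
```

View pics/w1.png

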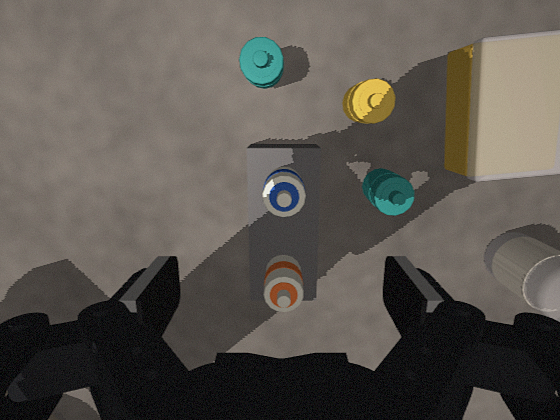

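The wrist view shows the blue filter's disc at about (284,195), orange at (283,293); both stand in the stand, well between the fingers' line.

Run:
```python
from h import *
P=np.load('P.npy');P=P.reshape(-1,3)
for n,x0,y0 in(('b',494,254),('o',468,167)):
    d=np.hypot(P[:,0]-x0,P[:,1]-y0)
    for lo,hi in((97,105),(107,117)):
        q=P[(d<28)&(P[:,2]>lo)&(P[:,2]<hi)][:,:].astype(np.float32)
        print(n,lo,len(q),np.median(q[:,2]),cv2.minEnclosingCircle(q[:,:2]),(q[:,:2].min(0)+q[:,:2].max(0))/2,q[:,:2].mean(0))
q=P[(abs(P[:,2]-50)<4)&(np.hypot(P[:,0]-479,P[:,1]-210)<95)].astype(np.float32);print(cv2.minAreaRect(q[:,:2]),np.median(q[:,2]))
```

```text
Traceback (most recent call last):
cv2.error: OpenCV(4.12.0) /io/opencv/modules/imgproc/src/shapedescr.cpp:201: error: (-215:Assertion failed) count >= 0 && (depth == CV_32F || depth == CV_32S) in function 'minEnclosingCircle'
```

Run:
```python
from h import *
P=np.load('P.npy');P=P.reshape(-1,3)
for n,x0,y0 in(('b',494,254),('o',468,167)):
    d=np.hypot(P[:,0]-x0,P[:,1]-y0)
    for lo,hi in((97,105),(107,117)):
        q=np.ascontiguousarray(P[(d<28)&(P[:,2]>lo)&(P[:,2]<hi)].astype(np.float32))
        if len(q): print(n,lo,len(q),np.median(q[:,2]),cv2.minEnclosingCircle(np.ascontiguousarray(q[:,:2])),(q[:,:2].min(0)+q[:,:2].max(0))/2,q[:,:2].mean(0))
q=P[(abs(P[:,2]-50)<4)&(np.hypot(P[:,0]-479,P[:,1]-210)<95)].astype(np.float32);print(cv2.minAreaRect(np.ascontiguousarray(q[:,:2])),np.median(q[:,2]))
```

```text
b 97 1221 100.76084 ((494.8782958984375, 253.16200256347656), 17.97511100769043) [494.8977  253.17523] [495.26215 254.18494]
b 107 183 112.2976 ((495.0505065917969, 253.26429748535156), 5.928933143615723) [494.9079  253.40527] [495.0315  253.70619]
o 97 973 100.69618 ((469.07220458984375, 167.57225036621094), 18.409311294555664) [469.57047 167.82336] [470.09784 169.29738]
o 107 174 112.141556 ((469.32440185546875, 167.09225463867188), 6.361015319824219) [469.453   167.09225] [469.6658  167.99785]
((505.0355224609375, 202.77951049804688), (160.54388427734375, 118.05078125), 73.47061157226562) 50.497314
```

>>> play_rows(
  offset=[
    [0,3,20],
    [0,0,25],
    [0,0,25],
    [0,0,25],
    [0,0,25],
    [0,0,25],
    [0,0,15],
    [0,0,9],
    [0,0,5],
    [0,0,0],
  ],
  spin=[0,0,0,0,0,0,0,0,0,0],
  hand=66,
)

```text
clock: 3.7
ee_pos: [495.2, 253.4, 57.5]
tool_rot: [0.8, 0.6, 0.0, 0.0]
ft_force: [0.4, -0.4, -0.1]
grip_width: 65.9
finger_force: 0.0
```

>>> play_rows(
  offset=[
    [0,0,0],
    [0,0,0],
    [0,0,0],
    [0,0,0],
    [0,0,0],
    [0,0,0],
    [0,0,0],
    [0,0,0],
  ],
  spin=[0,0,0,0,0,0,0,0],
  hand=20,
)

```text
clock: 4.5
ee_pos: [495.7, 253.7, 58.6]
tool_rot: [0.8, 0.6, 0.001, 0.0]
ft_force: [-0.7, -0.2, 6.0]
grip_width: 34.4
finger_force: 59.7
```

>>> play_rows(
  offset=[
    [0,0,-4],
    [0,0,-10],
    [0,0,-20],
    [0,0,-25],
    [0,0,-25],
    [0,0,-25],
    [0,0,-25],
    [0,0,-14],
    [0,0,-7],
    [0,0,0],
  ],
  spin=[0,0,0,0,0,0,0,0,0,0],
)

```text
clock: 5.5
ee_pos: [495.2, 253.4, 212.7]
tool_rot: [0.8, 0.6, 0.0, 0.0]
ft_force: [-0.1, 0.3, -1.0]
grip_width: 35.0
finger_force: 59.8
```

>>> play_rows(
  offset=[
    [-20,6.2,0],
    [-40,12.4,0],
    [-48,14.8,0],
    [-48,14.8,0],
    [-48,14.8,0],
    [-48,14.8,0],
    [-48,14.8,0],
    [-48,14.8,0],
    [-48,14.8,0],
    [-46,14,0],
    [-30,8,0],
    [-10,3,0],
  ],
  spin=[0,0,0,0,0,0,0,0,0,0,0,0],
)

```text
clock: 6.7
ee_pos: [500.0, -251.6, 210.0]
tool_rot: [0.801, 0.598, -0.001, -0.002]
ft_force: [0.9, 0.2, -1.0]
grip_width: 35.1
finger_force: 59.9
```

>>> play_rows(
  offset=[
    [0,0,0],
    [0,0,0],
    [0,0,0],
  ],
  spin=[0,0,0],
)

```text
clock: 7.0
ee_pos: [501.5, -247.4, 212.1]
tool_rot: [0.799, 0.601, 0.0, -0.0]
ft_force: [-0.5, 0.4, -1.0]
grip_width: 34.5
finger_force: 59.9
```

Run:
```python
from h import *
s=monitor.read_state();print(s['ee_pos'],s['joints'].round(3),s['ft_force'])
c=cam('wrist');save(c,'w2')
P=np.array([[deep(c,u,v) for u in range(560)] for v in range(420)]);np.save('P2.npy',P)
np.save('T2.npy',c['T'])
```

```text
[ 501.48839549 -247.44867174  212.11514344] [-0.525  0.155  1.328  0.     1.658 -0.242] [-0.47711968  0.39239023 -0.9580983 ]
```

View pics/w2.png

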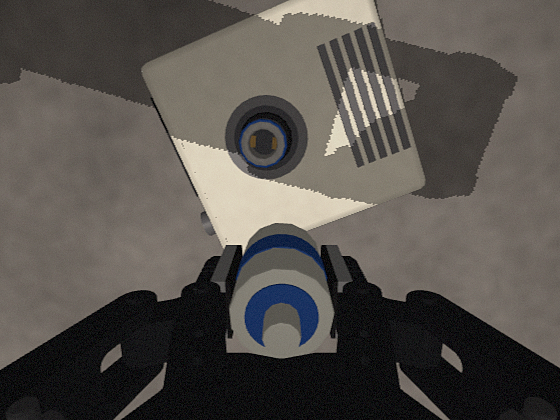

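Wrist view: the port's mouth is at about (265,140), free of occlusion; the held filter's disc is at about (282,320), straight in the fingers.

Run:
```python
from h import *
P=np.load('P2.npy');I=cv2.imread('pics/w2.png');h=cv2.cvtColor(I,cv2.COLOR_BGR2HSV)
m=cv2.inRange(h,(100,80,20),(130,255,255));m[:, :225]=0;m[:,305:]=0;m[180:]=0
y,x=np.nonzero(m);q=P[y,x];print(len(x),x.min(),x.max(),y.min(),y.max(),np.percentile(q[:,2],[5,25,50,75,95]).round(1))
print(cv2.fitEllipse(np.c_[x,y].astype(np.float32)))
q=P[100:180,225:305].reshape(-1,3)
print('zhist',np.histogram(q[:,2],bins=np.arange(60,150,4)))
top=q[(q[:,2]>112)&(q[:,2]<140)];zt=np.percentile(top[:,2],90);print(zt)
k=np.ascontiguousarray(top[top[:,2]>zt-3.5][:,:2].astype(np.float32));print('mouth',len(k),cv2.minEnclosingCircle(k),np.median(top[:,2]))
# filter top
w=P[270:360,225:340].reshape(-1,3)
print(np.histogram(w[:,2],bins=np.arange(170,285,4)))
for lo,hi in((248,258),(260,272)):
    k=w[(w[:,2]>lo)&(w[:,2]<hi)]
    if len(k)>5:print(lo,len(k),np.median(k[:,2]),cv2.minEnclosingCircle(np.ascontiguousarray(k[:,:2].astype(np.float32))))
```

```text
386 238 289 118 167 [ 74.6 124.8 125.6 126.1 127. ]
((262.565673828125, 142.85012817382812), (46.62760925292969, 46.82667922973633), 164.3033905029297)
zhist (array([   0,    0, 2639, 1450,  209,  201,    0,    0,    0,    0,   19,
        448,   33,  104,   31,   41, 1199,    9,    0,    0,    0,    0]), array([ 60,  64,  68,  72,  76,  80,  84,  88,  92,  96, 100, 104, 108,
       112, 116, 120, 124, 128, 132, 136, 140, 144, 148]))
127.22443070110656
mouth 1216 ((503.4749450683594, -199.73826599121094), 16.105743408203125) 126.15884932229359
(array([   0,    0,    0,    0,    0,    0,    0,    0,    0,    0,    0,
          0,    0,    0,    2,    9,   70,  111,  213,  334, 3148, 3657,
        252,  798,  441,    0,    0,    0]), array([170, 174, 178, 182, 186, 190, 194, 198, 202, 206, 210, 214, 218,
       222, 226, 230, 234, 238, 242, 246, 250, 254, 258, 262, 266, 270,
       274, 278, 282]))
248 6991 254.05053773067783 ((502.4914245605469, -247.37982177734375), 22.462188720703125)
260 1376 265.66981608904723 ((501.99176025390625, -247.9271240234375), 6.6210618019104)
```

>>> play_rows(
  offset=[
    [6.4,-1.9,0],
    [10,-2.5,0],
    [10,-2.5,0],
    [10,-2.5,0],
    [7,-1.8,0],
    [3,-0.7,0],
    [0,0,10],
    [0,0,15],
    [0,0,10],
    [0,0,5],
    [0,0,0],
    [0,0,0],
  ],
  spin=[0,0,0,0,0,0,0,0,0,0,0,0],
)

```text
clock: 8.25
ee_pos: [502.9, -201.3, 172.4]
tool_rot: [0.8, 0.6, 0.0, 0.0]
ft_force: [0.8, -0.5, -0.4]
grip_width: 34.8
finger_force: 59.9
```

Run:
```python
from h import *
s=monitor.read_state();print(s['ee_pos'],s['tool_rot'],s['ft_force'])
c=cam('side');cv2.imwrite('pics/s3.png',cv2.resize(c['color'][80:200,330:470,::-1],None,fx=4,fy=4,interpolation=cv2.INTER_CUBIC))
```

```text
[ 502.87403627 -201.26917166  172.43576783] [8.00143961e-01 5.99807992e-01 8.97685599e-05 8.02628364e-05] [ 0.78754412 -0.46992053 -0.37365251]
```

View pics/s3.png

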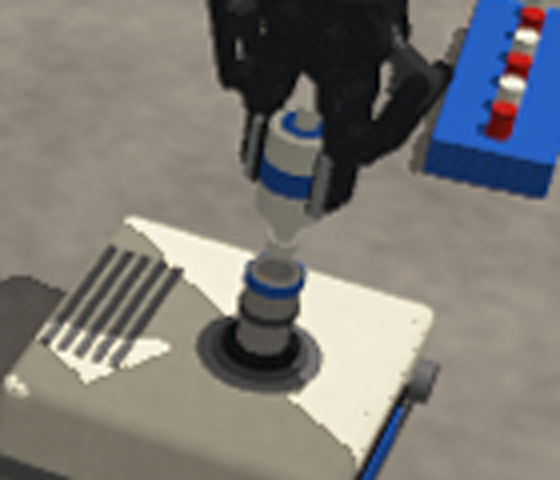

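The tube hangs right above the mouth, seemingly in line. I'll nudge by about 1 mm and enter slowly.

>>> play_rows(
  offset=[
    [1.2,-0.2,0],
    [0,0,2],
    [0,0,2],
    [0,0,2],
    [0,0,2],
    [0,0,0],
  ],
  spin=[0,0,0,0,0,0],
)

```text
clock: 8.9
ee_pos: [502.8, -199.8, 163.8]
tool_rot: [0.8, 0.6, -0.0, -0.0]
ft_force: [-0.9, -0.3, -1.0]
grip_width: 34.9
finger_force: 59.9
```

>>> play_rows(
  offset=[
    [0,0,1.5],
    [0,0,1.5],
    [0,0,0],
  ],
  spin=[0,0,0],
)

```text
clock: 9.2
ee_pos: [502.9, -199.8, 161.0]
tool_rot: [0.8, 0.6, -0.0, -0.0]
ft_force: [0.0, 0.3, -0.5]
grip_width: 34.8
finger_force: 59.9
```

>>> play_rows(
  offset=[
    [0,0,1.5],
    [0,0,1.5],
    [0,0,0],
  ],
  spin=[0,0,0],
)

```text
clock: 9.5
ee_pos: [502.8, -199.8, 158.0]
tool_rot: [0.8, 0.6, -0.0, -0.0]
ft_force: [-0.3, 1.3, -0.5]
grip_width: 34.8
finger_force: 59.9
```

>>> play_rows(
  offset=[
    [0,0,1],
    [0,0,1],
    [0,0,0],
  ],
  spin=[0,0,0],
)

```text
clock: 9.8
ee_pos: [502.9, -199.8, 156.1]
tool_rot: [0.8, 0.6, -0.0, -0.0]
ft_force: [0.0, -0.1, -1.1]
grip_width: 34.8
finger_force: 59.9
```

>>> play_rows(
  offset=[
    [0,0,1],
    [0,0,1],
    [0,0,0],
  ],
  spin=[0,0,0],
)

```text
clock: 10.1
ee_pos: [502.9, -199.8, 154.1]
tool_rot: [0.8, 0.6, -0.0, -0.0]
ft_force: [-0.1, -1.1, -1.4]
grip_width: 34.6
finger_force: 59.9
```

>>> play_rows(
  offset=[
    [0,0,1],
    [0,0,1],
    [0,0,0],
  ],
  spin=[0,0,0],
)

```text
clock: 10.4
ee_pos: [502.9, -199.8, 152.1]
tool_rot: [0.8, 0.6, -0.0, -0.0]
ft_force: [0.0, 0.2, -0.9]
grip_width: 34.8
finger_force: 59.9
```

>>> play_rows(
  offset=[
    [0,0,1],
    [0,0,1],
    [0,0,0],
  ],
  spin=[0,0,0],
)

```text
clock: 10.7
ee_pos: [502.9, -199.8, 150.1]
tool_rot: [0.8, 0.6, -0.0, -0.0]
ft_force: [0.3, 0.4, -0.6]
grip_width: 34.5
finger_force: 59.9
```

>>> play_rows(
  offset=[
    [0,0,1],
    [0,0,1],
    [0,0,0],
  ],
  spin=[0,0,0],
)

```text
clock: 11.0
ee_pos: [502.8, -199.8, 148.2]
tool_rot: [0.8, 0.6, -0.0, -0.0]
ft_force: [-0.9, 0.2, -0.4]
grip_width: 34.8
finger_force: 59.8
```

>>> play_rows(
  offset=[
    [0,0,1],
    [0,0,1],
    [0,0,0],
  ],
  spin=[0,0,0],
)

```text
clock: 11.3
ee_pos: [502.9, -199.9, 146.4]
tool_rot: [0.8, 0.6, 0.0, -0.0]
ft_force: [-2.4, 0.8, 1.4]
grip_width: 34.8
finger_force: 59.8
```

>>> play_rows(
  offset=[
    [0,0,1],
    [0,0,0],
  ],
  spin=[0,0],
)

```text
clock: 11.5
ee_pos: [503.0, -199.9, 145.5]
tool_rot: [0.8, 0.6, 0.0, 0.0]
ft_force: [-3.0, 2.1, 3.9]
grip_width: 34.4
finger_force: 59.8
```

>>> play_rows(
  offset=[
    [0,0,1],
    [0,0,0],
  ],
  spin=[0,0],
)

```text
clock: 11.7
ee_pos: [503.2, -200.0, 144.7]
tool_rot: [0.8, 0.6, 0.0, 0.0]
ft_force: [-2.8, 1.2, 5.1]
grip_width: 34.7
finger_force: 59.9
```

>>> play_rows(
  offset=[
    [0,0,1],
    [0,0,0],
  ],
  spin=[0,0],
)

```text
clock: 11.9
ee_pos: [503.2, -200.0, 144.0]
tool_rot: [0.8, 0.6, 0.0, 0.001]
ft_force: [-2.5, 0.9, 6.1]
grip_width: 35.1
finger_force: 60.0
```

>>> play_rows(
  offset=[
    [0,0,1],
    [0,0,0],
  ],
  spin=[0,0],
)

```text
clock: 12.1
ee_pos: [503.3, -200.0, 143.2]
tool_rot: [0.8, 0.6, 0.0, 0.001]
ft_force: [-3.7, 2.0, 7.0]
grip_width: 34.8
finger_force: 60.1
```

>>> play_rows(
  offset=[
    [0,0,1],
    [0,0,0],
  ],
  spin=[0,0],
)

```text
clock: 12.3
ee_pos: [503.4, -200.1, 142.4]
tool_rot: [0.8, 0.6, 0.0, 0.001]
ft_force: [-3.5, 1.5, 7.6]
grip_width: 34.6
finger_force: 60.3
```

>>> play_rows(
  offset=[
    [0,0,1],
    [0,0,0],
  ],
  spin=[0,0],
)

```text
clock: 12.5
ee_pos: [503.3, -200.0, 140.8]
tool_rot: [0.8, 0.6, 0.0, 0.001]
ft_force: [-3.2, 1.2, 5.0]
grip_width: 35.0
finger_force: 59.8
```

>>> play_rows(
  offset=[
    [0,-0.7,0.5],
    [0,0,0.5],
    [0,0,0],
  ],
  spin=[0,0,0],
)

```text
clock: 12.8
ee_pos: [502.9, -199.9, 140.3]
tool_rot: [0.8, 0.6, 0.001, 0.001]
ft_force: [-1.7, 1.5, 7.6]
grip_width: 34.7
finger_force: 59.9
```

>>> play_rows(
  offset=[
    [0,0,1],
    [0,0,0],
  ],
  spin=[0,0],
)

```text
clock: 13.0
ee_pos: [503.0, -200.0, 139.6]
tool_rot: [0.8, 0.6, 0.001, 0.001]
ft_force: [-2.4, 1.1, 8.5]
grip_width: 34.8
finger_force: 60.2
```

>>> play_rows(
  offset=[
    [0,0,1],
    [0,0,0],
  ],
  spin=[0,0],
)

```text
clock: 13.2
ee_pos: [503.0, -200.0, 138.6]
tool_rot: [0.8, 0.6, 0.001, 0.001]
ft_force: [-3.0, 1.2, 8.7]
grip_width: 34.8
finger_force: 60.2
```

>>> play_rows(
  offset=[
    [0,0,1],
    [0,0,0],
  ],
  spin=[0,0],
)

```text
clock: 13.4
ee_pos: [503.0, -200.0, 137.7]
tool_rot: [0.8, 0.6, 0.001, 0.001]
ft_force: [-3.3, 1.1, 9.0]
grip_width: 35.0
finger_force: 60.3
```

>>> play_rows(
  offset=[
    [0,0,1],
    [0,0,0],
  ],
  spin=[0,0],
)

```text
clock: 13.6
ee_pos: [503.0, -200.0, 136.8]
tool_rot: [0.8, 0.6, 0.001, 0.001]
ft_force: [-3.9, 1.6, 9.6]
grip_width: 34.9
finger_force: 60.3
```

>>> play_rows(
  offset=[
    [0,0,1],
    [0,0,0],
  ],
  spin=[0,0],
)

```text
clock: 13.8
ee_pos: [503.0, -200.0, 135.9]
tool_rot: [0.8, 0.6, 0.001, 0.001]
ft_force: [-2.8, 1.7, 9.0]
grip_width: 34.8
finger_force: 60.4
```

>>> play_rows(
  offset=[
    [0,0,1],
    [0,0,0],
  ],
  spin=[0,0],
)

```text
clock: 14.0
ee_pos: [503.0, -200.0, 134.9]
tool_rot: [0.8, 0.6, 0.001, 0.001]
ft_force: [-3.3, 1.7, 9.6]
grip_width: 35.0
finger_force: 60.4
```

>>> play_rows(
  offset=[
    [0,0,1],
    [0,0,0],
  ],
  spin=[0,0],
)

```text
clock: 14.2
ee_pos: [503.1, -200.0, 133.8]
tool_rot: [0.8, 0.6, 0.001, 0.001]
ft_force: [-2.6, 0.5, 8.4]
grip_width: 34.6
finger_force: 60.5
```

>>> play_rows(
  offset=[
    [0,0,1],
    [0,0,0],
  ],
  spin=[0,0],
)

```text
clock: 14.4
ee_pos: [503.1, -200.0, 132.8]
tool_rot: [0.8, 0.6, 0.001, 0.001]
ft_force: [-3.1, 1.0, 8.7]
grip_width: 34.5
finger_force: 60.5
```

>>> play_rows(
  offset=[
    [0,0,1],
    [0,0,0],
  ],
  spin=[0,0],
)

```text
clock: 14.6
ee_pos: [503.1, -200.0, 132.0]
tool_rot: [0.8, 0.6, 0.001, 0.001]
ft_force: [-2.9, 0.7, 10.6]
grip_width: 34.7
finger_force: 60.5
```

>>> play_rows(
  offset=[
    [0,0,1],
    [0,0,0],
  ],
  spin=[0,0],
)

```text
clock: 14.8
ee_pos: [503.1, -200.0, 131.4]
tool_rot: [0.8, 0.6, 0.001, 0.001]
ft_force: [-4.5, 1.7, 13.1]
grip_width: 35.0
finger_force: 60.8
```

>>> play_rows(
  offset=[
    [0,0,1],
    [0,0,0],
  ],
  spin=[0,0],
)

```text
clock: 15.0
ee_pos: [503.1, -200.1, 130.8]
tool_rot: [0.8, 0.6, 0.001, 0.002]
ft_force: [-4.7, 2.9, 15.2]
grip_width: 34.8
finger_force: 61.0
```

>>> play_rows(
  offset=[
    [0,0,0.7],
    [0,0,0],
    [0,0,0],
  ],
  spin=[0,0,0],
)

```text
clock: 15.3
ee_pos: [503.1, -200.1, 130.5]
tool_rot: [0.8, 0.6, 0.001, 0.002]
ft_force: [-7.0, 2.8, 16.5]
grip_width: 35.2
finger_force: 61.2
```

>>> play_rows(
  offset=[
    [0,0,0.7],
    [0,0,0],
    [0,0,0],
  ],
  spin=[0,0,0],
)

```text
clock: 15.6
ee_pos: [503.2, -200.1, 130.1]
tool_rot: [0.8, 0.6, 0.001, 0.002]
ft_force: [-7.4, 2.2, 18.4]
grip_width: 34.7
finger_force: 61.3
```

Locking force reached (about 19 N). Now I'll ease up and tug.

>>> play_rows(
  offset=[
    [0,0,-1],
    [0,0,-1],
    [0,0,-1],
    [0,0,-1],
    [0,-0.4,-1],
    [0,0,-1],
    [0,0,-1],
    [0,0,-1],
    [0,0,0],
  ],
  spin=[0,0,0,0,0,0,0,0,0],
)

```text
clock: 16.5
ee_pos: [502.8, -199.9, 135.5]
tool_rot: [0.8, 0.6, 0.001, 0.001]
ft_force: [3.3, -1.3, 4.3]
grip_width: 34.6
finger_force: 60.0
```

>>> play_rows(
  offset=[
    [0,0,-1],
    [0,0,0],
  ],
  spin=[0,0],
)

```text
clock: 16.7
ee_pos: [502.4, -199.8, 136.0]
tool_rot: [0.8, 0.6, 0.0, 0.001]
ft_force: [3.8, -0.8, 2.6]
grip_width: 35.1
finger_force: 59.9
```

>>> play_rows(
  offset=[
    [0,0,-1],
    [0,0,0],
  ],
  spin=[0,0],
)

```text
clock: 16.9
ee_pos: [501.9, -199.6, 136.6]
tool_rot: [0.8, 0.6, 0.0, -0.0]
ft_force: [4.3, -1.9, -0.4]
grip_width: 34.6
finger_force: 59.8
```

>>> play_rows(
  offset=[
    [0,0.6,-1],
    [0,0,0],
  ],
  spin=[0,0],
)

```text
clock: 17.1
ee_pos: [502.0, -199.6, 137.2]
tool_rot: [0.8, 0.6, -0.0, -0.001]
ft_force: [3.4, -1.4, -2.7]
grip_width: 34.5
finger_force: 59.9
```

>>> play_rows(
  offset=[
    [0,0,-1],
    [0,0,0],
  ],
  spin=[0,0],
)

```text
clock: 17.3
ee_pos: [502.0, -199.6, 138.0]
tool_rot: [0.8, 0.6, -0.0, -0.001]
ft_force: [2.8, -1.9, -5.0]
grip_width: 34.9
finger_force: 60.2
```

>>> play_rows(
  offset=[
    [0,0,-1],
    [0,0,0],
  ],
  spin=[0,0],
)

```text
clock: 17.5
ee_pos: [502.0, -199.6, 139.0]
tool_rot: [0.8, 0.6, -0.0, -0.001]
ft_force: [3.6, -1.9, -9.6]
grip_width: 35.1
finger_force: 60.6
```

>>> play_rows(
  offset=[
    [0,0,0],
    [0,0,0],
    [0,0,0],
    [0,0,0],
  ],
  spin=[0,0,0,0],
)

```text
clock: 17.9
ee_pos: [502.0, -199.6, 139.3]
tool_rot: [0.8, 0.6, -0.0, -0.001]
ft_force: [1.1, -1.3, -10.6]
grip_width: 34.9
finger_force: 60.7
```

Run:
```python
from h import *
c=cam('side');a=cv2.resize(c['color'][100:190,350:450,::-1],None,fx=6,fy=6,interpolation=cv2.INTER_CUBIC);cv2.imwrite('pics/s4.png',a)
```

```text
(no output)
```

View pics/s4.png

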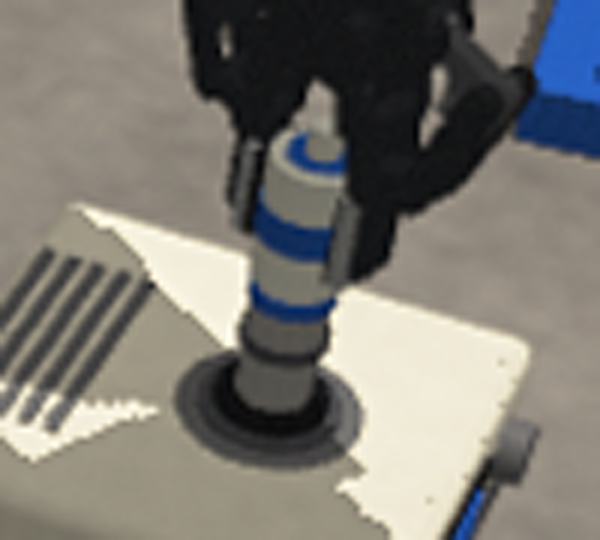

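The capsule sits right on the collar (275,300) and the fitting is held up by about 2.4 mm: locked. Ease down and release.

>>> play_rows(
  offset=[
    [0,0,1],
    [0,0,1],
    [0,0,1],
    [0,0,1],
    [0,0,0],
    [0,0,0],
  ],
  spin=[0,0,0,0,0,0],
)

```text
clock: 18.55
ee_pos: [502.5, -199.7, 136.5]
tool_rot: [0.8, 0.6, 0.0, 0.0]
ft_force: [-4.3, 1.9, 0.5]
grip_width: 34.7
finger_force: 61.4
```

>>> play_rows(
  offset=[
    [0,-0.4,0],
    [0,0,0],
    [0,0,0],
  ],
  spin=[0,0,0],
)

```text
clock: 18.85
ee_pos: [502.4, -199.7, 136.3]
tool_rot: [0.8, 0.6, 0.0, 0.0]
ft_force: [-2.9, 0.2, 0.3]
grip_width: 34.7
finger_force: 61.4
```

>>> play_rows(
  offset=[
    [0,0,0],
    [0,0,0],
    [0,0,0],
    [0,0,0],
    [0,0,0],
    [0,0,0],
  ],
  spin=[0,0,0,0,0,0],
  hand=70,
)

```text
clock: 19.45
ee_pos: [502.1, -199.6, 135.9]
tool_rot: [0.8, 0.6, 0.0, 0.0]
ft_force: [0.0, -0.0, 0.1]
grip_width: 70.4
finger_force: 0.0
```

>>> play_rows(
  offset=[
    [0,0,-5],
    [0,0,-10],
    [0,0,-20],
    [0,0,-25],
    [0,0,-25],
    [0,0,-20],
    [0,0,-10],
    [0,0,-5],
    [0,0,0],
    [0,0,0],
  ],
  spin=[0,0,0,0,0,0,0,0,0,0],
)

```text
clock: 20.45
ee_pos: [501.8, -199.5, 254.8]
tool_rot: [0.8, 0.6, -0.0, -0.001]
ft_force: [-0.3, 1.3, -0.3]
grip_width: 70.0
finger_force: 0.0
```

Run:
```python
from h import *
c=cam('side');save(c,'s5')
P=np.array([deep(c,u,v) for v in range(90,180) for u in range(370,430)])
q=P[(P[:,2]>175)&(P[:,2]<195)&(np.hypot(P[:,0]-503,P[:,1]+200)<30)];print('top area',len(q),np.percentile(P[np.hypot(P[:,0]-503,P[:,1]+200)<20][:,2],98),q.mean(0) if len(q) else 0)
```

```text
top area 170 189.3102701200388 [ 502.24837448 -194.2441454   180.1458494 ]
```

View pics/s5.png

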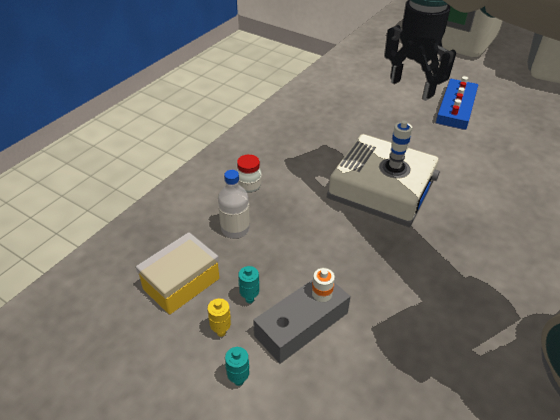

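The filter stands upright in the port at (401,145), with its spigot top at about 189 mm as expected when locked. The orange filter and everything else are where they were.

```bash
python3 -c "
from plant import job
print(job.hand_in())"
```

```text
the job is handed in; nothing more can be done
None
```

I locked the blue-banded filter fully home in the port with about 19 N, tugged it up about 2.4 mm (estimated from force and arm travel) to prove the lock, and let go with it upright; nothing else was moved, and the job was handed in at about 20 s.

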